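# Snap the tea box lid shut

### The job

The lid of the tea box in the drawer organiser is only laid on: all four sides of its rim still stand up. With the shut fingertips press the rim down, one side after another, until every side has clicked down flush with the middle of the lid. Only press: do not pick up, tip or shove the box, leave the other things where they are, and finish with the hand clear.

Things in the scene. Friction and masses are not known exactly. Their poses are not given: they have to be found in the camera images.
- teabox: Clear plastic box of paper sachets with a grey snap-fit lid, about 0.5 kg, standing loose in the widest compartment of the white organiser (walls 45 mm high). Lid 120 mm (x) by 160 mm (y), box below it 110 x 150 mm. Origin at the centre of the underside, 4 mm above the counter; own x points to its far side, y to its left side, z up.
- panel_top (a point): Centre of the top face of the lid's fixed middle panel (61 mm in x, 101 mm in y), 70 mm above the box's underside; the level with which the sides must become flush; on the box, axes as the box.
- near_top (a point): Centre of the flat top face of the near rim side (the box's -x side), 28 mm (x) by 160 mm (y), corners included, 46 mm towards -x from the lid's centre; it moves with this side and has the box's axes. Starts 4 to 7 mm above the middle panel; shut, it is level with it.
- lid_near (a joint): How far the near rim side is pressed straight down, in m: 0 standing fully up, 0.007 clicked shut. It starts at 0 to 0.003, slides stiffly (about 7 N), stays where it is left and ends on a firm stop at 0.007; the whole side moves level wherever it is pressed.
- far_top (a point): Centre of the flat top face of the far rim side (the box's +x side), 28 mm (x) by 160 mm (y), corners included, 46 mm towards +x from the lid's centre; it moves with this side and has the box's axes. Starts 4 to 7 mm above the middle panel; shut, it is level with it.
- lid_far (a joint): How far the far rim side is pressed straight down, in m: 0 standing fully up, 0.007 clicked shut. It starts at 0 to 0.003, slides stiffly (about 7 N), stays where it is left and ends on a firm stop at 0.007; the whole side moves level wherever it is pressed.
- left_top (a point): Centre of the flat top face of the left rim side (the box's +y side), 61 mm (x) by 28 mm (y), 66 mm towards +y from the lid's centre; it moves with this side and has the box's axes. Starts 4 to 7 mm above the middle panel; shut, it is level with it.
- lid_left (a joint): How far the left rim side is pressed straight down, in m: 0 standing fully up, 0.007 clicked shut. It starts at 0 to 0.003, slides stiffly (about 7 N), stays where it is left and ends on a firm stop at 0.007; the whole side moves level wherever it is pressed.
- right_top (a point): Centre of the flat top face of the right rim side (the box's -y side), 61 mm (x) by 28 mm (y), 66 mm towards -y from the lid's centre; it moves with this side and has the box's axes. Starts 4 to 7 mm above the middle panel; shut, it is level with it.
- lid_right (a joint): How far the right rim side is pressed straight down, in m: 0 standing fully up, 0.007 clicked shut. It starts at 0 to 0.003, slides stiffly (about 7 N), stays where it is left and ends on a firm stop at 0.007; the whole side moves level wherever it is pressed.
- tin_a: Small round aluminium tin, 50 mm across, 22 mm high, lying in the box's compartment beyond it. Leave alone. Origin at the centre of its underside.
- tin_b: Small round aluminium tin, 50 mm across, 22 mm high, lying in the box's compartment beyond it, further left. Leave alone. Origin at the centre of its underside.
- tin_c: Same tin, in the compartment with the spoon. Leave alone. Origin at the centre of its underside.
- tin_d: Same tin, in the compartment with the brush. Leave alone. Origin at the centre of its underside.
- spoon: Steel tea spoon 140 mm long, lying in the organiser. Leave alone. Origin at the centre of its underside.
- brush: Silicone brush 150 mm long, lying in the organiser. Leave alone. Origin at the centre of its underside.
- jar: Open clear glass jar, 72 mm across, 95 mm high, on the counter left of the organiser. Leave alone. Origin at the centre of its underside.
- jar_cap: Steel twist cap of the jar, 76 mm across, 17 mm high, on the counter near the jar. Leave alone. Origin at the centre of its underside.
Not all that is in view belongs to the job. What is shaped like the teabox but pink, turquoise or yellow is not meant.

How it is judged:
At the end, for the whole second after the job is handed in: All four rim sides are pressed down more than 5.5 of their 7 mm (clicked), the box stands level (within 0.06 rad), at rest, within 25 mm of where it stood, and every other loose thing is within 25 mm of its start (value of joint each of lid_near, lid_far, lid_left, lid_right above 0.0055 m and distance of each of teabox, tin_a, tin_b, tin_c, tin_d, spoon, brush, jar, jar_cap from where it was at the start of the episode below 0.025 m and angle between teabox's own z axis and vertical below 0.06 rad and linear speed of teabox below 0.02 m/s); the robot touches nothing.
It fails at once if the box is lifted or shoved by more than 25 mm (distance of teabox from where it was at the start of the episode above 0.025 m).
It fails at once if the box is picked up (10 mm above where it stands) (height (world z) of teabox above 0.014 m).
It fails at once if the box is tipped by more than 0.2 rad (angle between teabox's own z axis and vertical above 0.2 rad).
It fails at once if another thing is picked up or pushed by more than 25 mm (distance of any of tin_a, tin_b, tin_c, tin_d, spoon, brush, jar, jar_cap from where it was at the start of the episode above 0.025 m).
It also fails if it takes over 48 s, if anything falls off the work surface, if the arm or the gripper's body presses on something with over 40 N, if the wrist force passes 120 N, or if a joint passes its speed limit or range.

### The arm

A 6-joint arm with a two-finger parallel gripper is mounted at the origin on the work surface. World frame = base frame: x ahead of the robot, y to its left, z up, the work surface at z = 0. Lengths are in m, angles in rad, forces in N, time in s.
With the tool pointing down it reaches from about 0.35 to 0.975 m from the base axis. Payload 4.9 kg.
Tool frame: the origin (TCP) lies on the centre line of the jaws, within the pads' length; the fingertips stand 14 mm ahead of it and the grasp point (between the pads) lies 5 mm behind it; x points along the fingers, z is the direction in which the jaws open and shut, and the axes are right-handed (so a half turn about x gives the same grasp; the last joint's range is limited). The gripper opens to 85 mm and grips with 20 to 120 N. Pads are 22 mm wide; open, the fingers measure 114 mm over their backs; the gripper's body (76 mm by 85 mm) begins 54 mm behind the grasp point. The pads swing forward as they close: fully open they stand 13 mm farther back than shut.
Start: joints at [-1.446, 0.053, 1.613, -0, 1.476, -0.119], TCP at [0.151, -0.606, 0.245] pointing down, gripper open.
Joint ranges: [-3.01, 3.01], [-1.01, 2.22], [0.06, 2.58], [-1.02, 4.17], [0.09, 2.62], [-3.14, 3.14]. Speed limits (rad/s): [2.57, 2.57, 3.14, 3.14, 3.14, 3.14].

### API

Orientations are given as a rotation vector (axis times angle).
In Python, from station import ctrl gives the robot as it stands.
- The arm moves only by the tool move_arm, never from a script. Its argument "increments" is a list that holds one entry, the list of rows, each a list of 4 numbers: the shift along the tool's x, y, z in units of 25 cm (1.0 is 25 cm), then the turn about the tool's x in units of 90 degrees (1.0 is 90 degrees). A call has 1 to 20 rows; each row shifts and turns the commanded pose from where the row before left it, along the tool's axes as they then stand; what a row does not reach is not made up. A row lasts 1/12 s, in which the tool goes at most 41.7 mm and 7.16 degrees, less where a joint would pass 70% of its speed; a pose out of reach is approached as far as the arm can. A call with a number of a shift or a turn outside -1 to 1 is refused whole. A call with a gripper value outside its range is refused whole. "gripper" is the closure, from 0 (fully open) to 1 (shut), set as the call begins (left out, the last holds). The fingers move at their own pace and stop on an object; "squeeze" is the grip in N (left out, the last holds). Time passes only in rows, so rows that do not move let the fingers close. It gives the time, the measured TCP pose, the force and the opening at its end, in the units of the state.
- ctrl.get_obs(): the state, without advancing time (a new reading comes with each control period).
- ctrl.get_image(name): name is "side" or "top"; returns a dict with "pixels" (400x640x3 uint8, red, green, blue), "depth" (400x640 float32, m along the optical axis (not along the pixel's ray), 0 where there is no reading), "K" (3x3 intrinsics, pixels), "extrinsics" (4x4, takes a point from camera to world coordinates). Camera axes: x right, y up, looking along -z (the intrinsics and any distortion apply to the point x, -y, -z); pixel columns grow to the right and rows downward; lengths in m; the calibration is good to about 2 mm. A picture is of the moment at which its call begins.
- ctrl.finish_job(): hands the job in, once; it reports no verdict.
Trained networks look in the newest picture that a camera, given by its name, has taken for a name from the list of things; names that differ only in an ending like _2 or _b are one class to them, and where a whole thing is asked for, a point or a joint stands for the part that bears it (a point fixed in the world has none). Each returns a list of dicts, best first, with "score" (0 to 1); they miss things now and then, are a little off and sometimes report something else, mostly with a low value. They report only what shows in the picture. A call takes as long as a camera call. They do not tell look-alikes from the thing itself.
- ctrl.trace(camera, target): "region" (400x640 bool, what is visible of it) and "pixel" ([row, column] in pixels, amid what is visible of it).
The state is a dict: "t": time; "q": joint angles; "dq": joint speeds; "effort": joint torques, N m; "tool_pos": TCP position; "tool_rot": TCP orientation; "contact_force": force on the tool from outside, world axes, zero at the start; "wrist_torque": the same for the moment, N m; "opening": finger opening in m.
Only numpy, scipy, OpenCV 4.12 (cv2) and the standard library are available. Lean on these libraries where they do the work, as an engineer would, in place of code of your own. Each camera call takes 0.05 s, during which the arm holds its last target. There are 200 camera calls.

## Working session

There is one attempt and no reset: what is moved stays moved. The work goes in short steps, Python scripts to look and compute and a tool call to move; the robot and the scene stay as the last step left them, time stands still between calls to the robot, and variables do not carry over. Pictures are saved under pics/ and viewed, about 8 in all and at most 12, crops included, and the job is handed in when it is done.

Besides the shell and the picture viewer there is one more tool, called after "Call:" as a command line: name --argument value ..., lists and objects as JSON in quotes. move_arm: Moves the arm, as the interface text tells. Shifts and turns lie within -1 to 1; 1 stands for 25 cm of shift or 90 degrees of turn. Its arguments: {"type":"object","properties":{"increments":{"type":"array","items":{"type":"array","items":{"type":"array","items":{"type":"number","minimum":-1,"maximum":1}}}},"gripper":{"type":"number"},"squeeze":{"type":"number"}},"required":["increments"]}

```bash
mkdir -p pics; cat > h.py <<'E'
import numpy as np, cv2
from station import ctrl
def pts(im):
    d=im["depth"];K=im["K"];E=im["extrinsics"]
    v,u=np.mgrid[:d.shape[0],:d.shape[1]]
    P=np.stack([(u-K[0,2])/K[0,0]*d,-(v-K[1,2])/K[1,1]*d,-d],-1)
    W=P@E[:3,:3].T+E[:3,3]; W[d==0]=np.nan
    return W
def save(n,a): cv2.imwrite("pics/"+n,np.ascontiguousarray(a[...,::-1]))
E
python3 - <<'E'
from h import *
for c in("top","side"):
    im=ctrl.get_image(c);save(c+"1.png",im["pixels"]);W=pts(im);np.savez(c+"1.npz",W=W,p=im["pixels"])
    print(c,im["K"].tolist(),im["extrinsics"].round(3).tolist())
    for t in("teabox","near_top","panel_top","left_top"):
        for r in ctrl.trace(c,t)[:5]:
            m=r["region"];print(t,round(r["score"],2),np.round(r["pixel"]),m.sum(),np.nanmedian(W[m],0).round(3))
o=ctrl.get_obs();print(o)
E
```

```text
top [[488.4516310014012, 0.0, 323.62305413254353], [0.0, 488.4516310014012, 198.519502304963], [0.0, 0.0, 1.0]] [[-0.005, 0.978, -0.209, 0.26], [-1.0, -0.005, 0.004, 0.063], [0.003, 0.209, 0.978, 1.34], [0.0, 0.0, 0.0, 1.0]]
teabox 0.82 [189. 356.] 2770 [ 0.554 -0.025  0.078]
teabox 0.82 [280. 489.] 3257 [ 0.314 -0.367  0.075]
teabox 0.77 [270. 401.] 3062 [ 0.339 -0.139  0.075]
teabox 0.68 [268. 302.] 3051 [0.34  0.122 0.076]
teabox 0.67 [161. 248.] 2743 [0.635 0.261 0.076]
near_top 0.95 [261. 317.] 740 [0.363 0.081 0.077]
near_top 0.91 [205. 353.] 697 [ 0.511 -0.026  0.08 ]
near_top 0.91 [286. 507.] 700 [ 0.297 -0.414  0.077]
near_top 0.58 [160. 233.] 577 [0.633 0.307 0.078]
near_top 0.55 [266. 384.] 738 [ 0.348 -0.094  0.077]
panel_top 0.83 [162. 248.] 2794 [0.635 0.262 0.076]
panel_top 0.74 [272. 301.] 2869 [0.34  0.122 0.076]
panel_top 0.65 [190. 358.] 2844 [ 0.554 -0.024  0.078]
panel_top 0.61 [269. 398.] 2951 [ 0.339 -0.14   0.075]
panel_top 0.55 [285. 488.] 3274 [ 0.314 -0.367  0.075]
left_top 0.85 [295. 310.] 260 [0.284 0.088 0.077]
left_top 0.65 [138. 240.] 248 [0.704 0.281 
[... 1313 characters left out ...]
0.077]
left_top 0.43 [130. 400.] 52 [ 0.251 -0.347  0.079]
{'t': 0.5, 'q': array([-1.44601224e+00,  5.27234281e-02,  1.61297786e+00,  8.00457062e-06,
        1.47600865e+00, -1.18979851e-01]), 'dq': array([-0.00022418, -0.00167716, -0.00185309,  0.00129811, -0.00028049,
        0.0002577 ]), 'effort': array([-2.62545682e-04, -3.93214917e+01, -3.70026970e+01, -6.84025372e-05,
        1.31257875e-03,  9.54555688e-07]), 'tool_pos': array([ 0.15085618, -0.60646623,  0.24524247]), 'tool_rot': array([ 1.02785595,  1.31477598, -1.02770853]), 'contact_force': array([-0.08780998, -0.24224774,  0.42570748]), 'wrist_torque': array([-0.01244988,  0.01806724,  0.04681656]), 'opening': 0.0851087378007319}
```

View pics/top1.png

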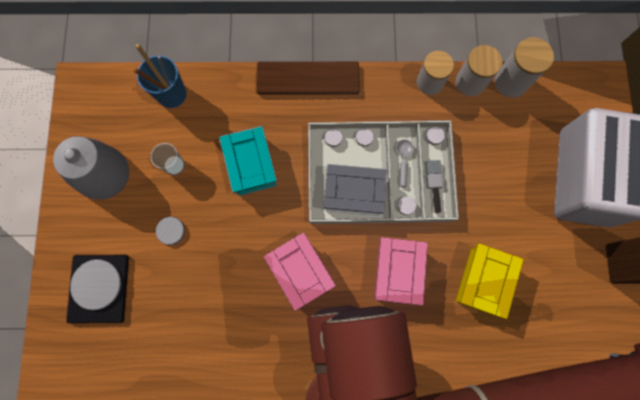

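```bash
python3 - <<'E'
from h import *
D=np.load("top1.npz");p=D["p"];W=D["W"]
save("crop1.png",cv2.resize(p[130:250,290:430],None,fx=5,fy=5,interpolation=cv2.INTER_CUBIC))
c=np.array([.554,-.025])
m=(np.hypot(W[...,0]-c[0],W[...,1]-c[1])<.11)&(W[...,2]>.062)&(W[...,2]<.1)
n,l=cv2.connectedComponents(m.astype(np.uint8));k=1+np.argmax([np.sum(l==i) for i in range(1,n)])
m=l==k
q=W[m][:,:2]
(cx,cy),sz,a=cv2.minAreaRect((q*1000).astype(np.float32));print(cx,cy,sz,a)
R=ctrl.get_obs()
from scipy.spatial.transform import Rotation as Ro
print(Ro.from_rotvec(R["tool_rot"]).as_matrix().round(3))
E
```

```text
557.6448974609375 -25.49200439453125 (160.48887634277344, 121.48667907714844) 84.63282012939453
[[-0.     0.97   0.241]
 [ 0.     0.241 -0.97 ]
 [-1.     0.    -0.   ]]
```

View pics/crop1.png

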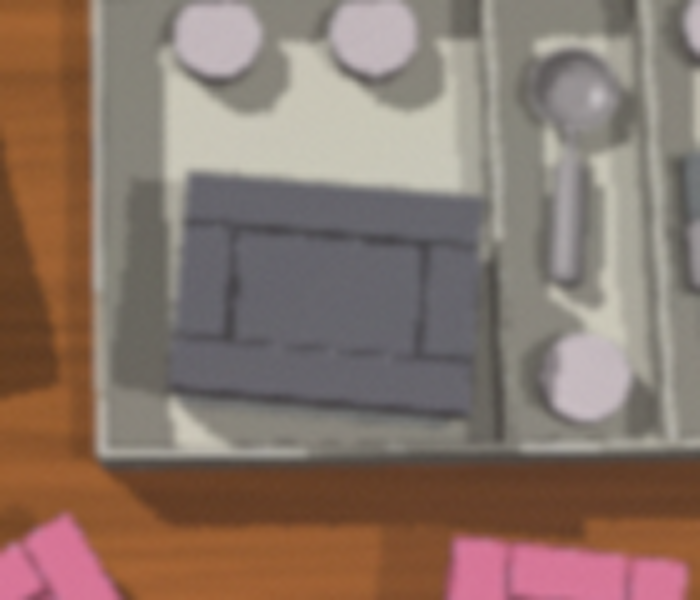

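The grey-lidded box stands inside the organiser at (356,189). The look-alikes are turquoise (248,161), pink (302,270) and (401,270), and yellow (489,280). I choose the grey one: the crop shows the grey lid, with the long side about along y and turned about -5.4°. The lid measures 160 x 121 mm, which fits the description.

Call:
move_arm --increments '[[[0, 0, 0, 0.0717], [0, 0, 0, 0.0717], [0, 0, 0, 0.0717], [0, 0, 0, 0]]]' --gripper 1 --squeeze 30

```text
t: 0.83
tool_pos: [0.1509, -0.6065, 0.2453]
tool_rot: [1.279, 1.162, -1.279]
contact_force: [0.1, -0.4, 0.3]
opening: 0.039
```

Call:
move_arm --increments '[[[0, 0.061, -0.123, 0], [0, 0.061, -0.123, 0], [0, 0.061, -0.123, 0], [0, 0.061, -0.123, 0], [0, 0.061, -0.123, 0], [0, 0.061, -0.123, 0], [0, 0.061, -0.123, 0], [0, 0.061, -0.123, 0], [0, 0.061, -0.123, 0], [0, 0.061, -0.123, 0], [0, 0.061, -0.123, 0], [0, 0.061, -0.123, 0], [0, 0.061, -0.123, 0], [0, 0.061, -0.123, 0], [0, 0.061, -0.123, 0], [0, 0.061, -0.123, 0], [0, 0.061, -0.123, 0], [0, 0.061, -0.123, 0], [0, 0.061, -0.123, 0], [0, 0.061, -0.123, 0]]]'

```text
t: 2.5
tool_pos: [0.513, -0.0211, 0.2456]
tool_rot: [1.276, 1.164, -1.275]
contact_force: [-0.7, -1.2, 0.6]
opening: -0.0004
```

```bash
cat > go.py <<'E'
from h import *
from scipy.spatial.transform import Rotation as Ro
o=ctrl.get_obs();R=Ro.from_rotvec(o["tool_rot"]).as_matrix();a=np.deg2rad(-5.37)
X=np.array([np.cos(a),np.sin(a),0]);Y=np.array([-np.sin(a),np.cos(a),0])
print("t",o["t"],"pos",o["tool_pos"].round(4),"F",o["contact_force"].round(1),"open",round(o["opening"],4)," yaw err",np.rad2deg(np.arctan2(R[1,1],R[0,1])-a).round(2))
C=np.array([.5576,-.0255,.100])
for n,(u,v) in dict(near=(-.046,0),far=(.046,0),left=(0,.068),right=(0,-.068)).items():
    print(n,(R.T@(C+u*X+v*Y-o["tool_pos"])/.25).round(4))
E
python3 go.py
```

```text
t 2.5 pos [ 0.513  -0.0211  0.2456] F [-0.7 -1.2  0.6] open -0.0004  yaw err 0.18
near [ 0.5823 -0.0051  0.0006]
far [0.5826 0.3629 0.0018]
left [ 0.5824  0.1797 -0.2708]
right [0.5825 0.178  0.2732]
```

Call:
move_arm --increments '[[[0.12, -0.005, 0, 0], [0.12, 0, 0, 0], [0.12, 0, 0, 0], [0.12, 0, 0, 0], [0.1, 0, 0, 0], [0, 0, 0, 0], [0, 0, 0, 0]]]'

```text
t: 3.08
tool_pos: [0.5101, -0.0226, 0.0994]
tool_rot: [1.276, 1.167, -1.279]
contact_force: [-0.3, 0.4, 0.0]
opening: -0.0002
```

Call:
move_arm --increments '[[[0.006, 0, 0, 0], [0.006, 0, 0, 0], [0.006, 0, 0, 0], [0.006, 0, 0, 0], [0.006, 0, 0, 0], [0, 0, 0, 0], [0, 0, 0, 0]]]'

```text
t: 3.67
tool_pos: [0.5113, -0.0228, 0.0931]
tool_rot: [1.278, 1.163, -1.278]
contact_force: [1.1, 0.3, 1.5]
opening: -0.0001
```

Call:
move_arm --increments '[[[0.006, 0, 0, 0], [0.006, 0, 0, 0], [0, 0, 0, 0], [0, 0, 0, 0]]]'

```text
t: 4.0
tool_pos: [0.5113, -0.0228, 0.0907]
tool_rot: [1.278, 1.163, -1.278]
contact_force: [-1.9, -0.1, 4.9]
opening: 0.0002
```

Call:
move_arm --increments '[[[0.006, 0, 0, 0], [0.004, 0, 0, 0], [0, 0, 0, 0], [0, 0, 0, 0]]]'

```text
t: 4.33
tool_pos: [0.5114, -0.0228, 0.0883]
tool_rot: [1.278, 1.163, -1.278]
contact_force: [-2.8, -0.6, 4.6]
opening: 0.0001
```

Call:
move_arm --increments '[[[0.004, 0, 0, 0], [0.004, 0, 0, 0], [0, 0, 0, 0], [0, 0, 0, 0]]]'

```text
t: 4.67
tool_pos: [0.5114, -0.0228, 0.0879]
tool_rot: [1.278, 1.164, -1.279]
contact_force: [-7.5, 0.3, 14.9]
opening: 0.0003
```

The force rose at z = 0.0879, the expected stop. Lifting, then on to the far side.

Call:
move_arm --increments '[[[-0.05, 0, 0, 0], [-0.05, 0, 0, 0], [0, 0.122, 0, 0], [0, 0.122, 0, 0], [0, 0.122, 0, 0], [0, 0, 0, 0], [0, 0, 0, 0]]]'

```text
t: 5.25
tool_pos: [0.6032, -0.0316, 0.1107]
tool_rot: [1.278, 1.163, -1.278]
contact_force: [-0.0, 1.0, 0.3]
opening: 0.0
```

```bash
python3 go.py
```

```text
t 5.25 pos [ 0.6032 -0.0316  0.1107] F [-0.   1.   0.3] open 0.0  yaw err -0.02
near [ 0.0426 -0.368  -0.0069]
far [ 0.0426  0.     -0.007 ]
left [ 0.0426 -0.1841 -0.279 ]
right [ 0.0426 -0.1839  0.265 ]
```

Call:
move_arm --increments '[[[0.03, 0, -0.007, 0], [0.02, 0, 0, 0], [0.006, 0, 0, 0], [0.006, 0, 0, 0], [0.006, 0, 0, 0], [0.006, 0, 0, 0], [0.006, 0, 0, 0], [0.006, 0, 0, 0], [0.006, 0, 0, 0], [0, 0, 0, 0], [0, 0, 0, 0]]]'

```text
t: 6.17
tool_pos: [0.6021, -0.0296, 0.0883]
tool_rot: [1.278, 1.164, -1.279]
contact_force: [-4.5, 0.0, 5.1]
opening: -0.0005
```

Call:
move_arm --increments '[[[0.004, 0, 0, 0], [0.004, 0, 0, 0], [0, 0, 0, 0], [0, 0, 0, 0]]]'

```text
t: 6.5
tool_pos: [0.6025, -0.0296, 0.0879]
tool_rot: [1.278, 1.164, -1.278]
contact_force: [-7.1, 1.0, 12.0]
opening: -0.0001
```

Far is on its stop too. Now left (y -0.184, z -0.272).

Call:
move_arm --increments '[[[-0.05, 0, 0, 0], [-0.05, 0, 0, 0], [0, -0.0615, -0.091, 0], [0, -0.0615, -0.091, 0], [0, -0.0615, -0.091, 0], [0, 0, 0, 0], [0, 0, 0, 0]]]'

```text
t: 7.08
tool_pos: [0.5629, 0.0435, 0.1112]
tool_rot: [1.277, 1.163, -1.276]
contact_force: [0.7, -0.5, -0.4]
opening: -0.0003
```

```bash
python3 go.py; python3 - <<'E'
from h import *
im=ctrl.get_image("top");W=pts(im)
save("crop2.png",cv2.resize(im["pixels"][130:250,290:430],None,fx=5,fy=5,interpolation=cv2.INTER_CUBIC))
E
```

```text
t 7.0833 pos [0.5629 0.0435 0.1112] F [ 0.7 -0.5 -0.4] open -0.0003  yaw err 0.1
near [ 0.0445 -0.1797  0.2763]
far [0.0452 0.1883 0.2769]
left [0.0448 0.0047 0.0046]
right [0.0449 0.0038 0.5486]
```

View pics/crop2.png

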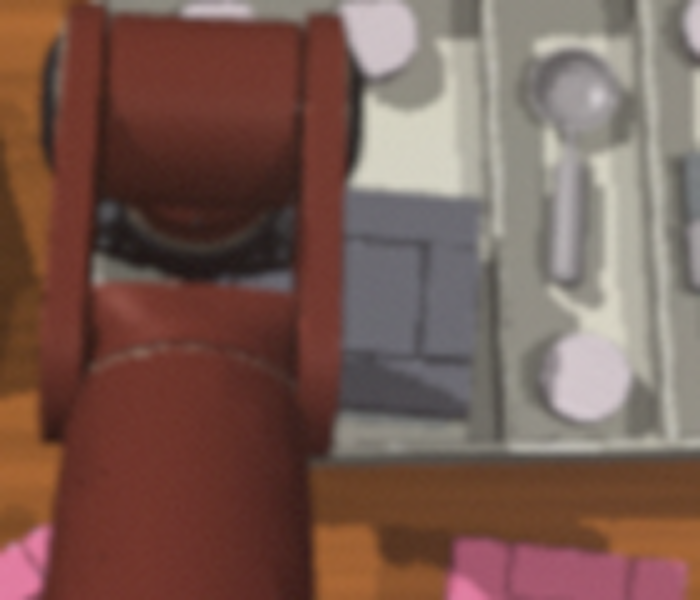

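The arm covers the left half of the lid. Its right edge is still at crop (480,198)–(468,418), so the box has not moved. Pressing left.

Call:
move_arm --increments '[[[0.03, 0.004, 0.003, 0], [0.02, 0, 0, 0], [0.006, 0, 0, 0], [0.006, 0, 0, 0], [0.006, 0, 0, 0], [0.006, 0, 0, 0], [0.006, 0, 0, 0], [0.006, 0, 0, 0], [0.006, 0, 0, 0], [0, 0, 0, 0], [0, 0, 0, 0]]]'

```text
t: 8.05
tool_pos: [0.5637, 0.0414, 0.0881]
tool_rot: [1.277, 1.163, -1.279]
contact_force: [-3.2, -0.5, 5.4]
opening: -0.0
```

Call:
move_arm --increments '[[[0.004, 0, 0, 0], [0.004, 0, 0, 0], [0, 0, 0, 0], [0, 0, 0, 0]]]'

```text
t: 8.38
tool_pos: [0.564, 0.0414, 0.088]
tool_rot: [1.277, 1.163, -1.279]
contact_force: [-7.5, -1.3, 13.8]
opening: 0.0001
```

Left is down. Now right (z about +0.545).

Call:
move_arm --increments '[[[-0.05, 0, 0, 0], [-0.05, 0, 0, 0], [0, 0, 0.109, 0], [0, 0, 0.109, 0], [0, 0, 0.109, 0], [0, 0, 0.109, 0], [0, 0, 0.109, 0], [0, 0, 0, 0], [0, 0, 0, 0]]]'

```text
t: 9.13
tool_pos: [0.5513, -0.095, 0.1112]
tool_rot: [1.281, 1.161, -1.279]
contact_force: [-0.4, 0.4, 0.8]
opening: -0.0003
```

```bash
python3 go.py
```

```text
t 9.1333 pos [ 0.5513 -0.095   0.1112] F [-0.4  0.4  0.8] open -0.0003  yaw err -0.17
near [ 0.0446 -0.186  -0.2786]
far [ 0.0451  0.182  -0.2797]
left [ 0.0449 -0.0028 -0.5512]
right [ 0.0448 -0.0012 -0.0072]
```

Call:
move_arm --increments '[[[0.03, -0.001, -0.005, 0], [0.02, 0, 0, 0], [0.006, 0, 0, 0], [0.006, 0, 0, 0], [0.006, 0, 0, 0], [0.006, 0, 0, 0], [0.006, 0, 0, 0], [0.006, 0, 0, 0], [0.006, 0, 0, 0], [0, 0, 0, 0], [0, 0, 0, 0]]]'

```text
t: 10.05
tool_pos: [0.5508, -0.0916, 0.088]
tool_rot: [1.278, 1.165, -1.278]
contact_force: [-3.3, 1.6, 5.8]
opening: 0.0004
```

Call:
move_arm --increments '[[[0.004, 0, 0, 0], [0.004, 0, 0, 0], [0, 0, 0, 0], [0, 0, 0, 0]]]'

```text
t: 10.38
tool_pos: [0.551, -0.0917, 0.0879]
tool_rot: [1.277, 1.165, -1.278]
contact_force: [-8.7, 3.4, 15.0]
opening: -0.0003
```

Call:
move_arm --increments '[[[-0.1, 0, 0, 0], [-0.1, 0, 0, 0], [-0.1, 0, 0, 0], [-0.1, 0, 0, 0], [-0.1, 0, 0, 0], [-0.1, 0, 0, 0], [0, -0.05, 0.11, 0], [0, -0.05, 0.11, 0], [0, -0.05, 0.11, 0], [0, -0.05, 0.11, 0], [0, -0.05, 0.11, 0], [0, -0.05, 0.11, 0], [0, -0.05, 0.11, 0], [0, -0.05, 0.11, 0], [0, -0.05, 0.11, 0], [0, -0.05, 0.11, 0], [0, -0.05, 0.11, 0], [0, -0.05, 0.11, 0], [0, 0, 0, 0], [0, 0, 0, 0]]]'

```text
t: 12.05
tool_pos: [0.3701, -0.4076, 0.235]
tool_rot: [1.28, 1.163, -1.279]
contact_force: [-0.7, -0.7, 0.2]
opening: -0.0005
```

```bash
python3 - <<'E'
from h import *
im=ctrl.get_image("top");W=pts(im);W0=np.load("top1.npz")["W"]
save("top3.png",im["pixels"])
a=np.deg2rad(-5.37);X=np.array([np.cos(a),np.sin(a)]);Y=np.array([-np.sin(a),np.cos(a)])
for w in(W0,W):
    d=w[...,:2]-[.5576,-.0255];u=d@X;v=d@Y
    s=dict(panel=(0,0,25,45),near=(-46,0,9,70),far=(46,0,9,70),left=(0,66,25,9),right=(0,-66,25,9))
    print({k:(1000*np.nanmean(w[...,2][(abs(u-q[0]/1e3)<q[2]/1e3)&(abs(v-q[1]/1e3)<q[3]/1e3)&(w[...,2]>.06)])).round(2) for k,q in s.items()})
    m=(np.hypot(*np.moveaxis(d,-1,0))<.11)&(w[...,2]>.062)&(w[...,2]<.1)
    print(cv2.minAreaRect((w[m][:,:2]*1000).astype(np.float32)))
print(ctrl.get_obs()["contact_force"])
E
```

```text
{'panel': np.float64(74.63), 'near': np.float64(80.24), 'far': np.float64(78.95), 'left': np.float64(79.78), 'right': np.float64(80.91)}
((557.6448974609375, -25.49200439453125), (160.48887634277344, 121.48667907714844), 84.63282012939453)
{'panel': np.float64(74.72), 'near': np.float64(74.58), 'far': np.float64(74.7), 'left': np.float64(74.69), 'right': np.float64(74.6)}
((557.986328125, -25.418373107910156), (160.15155029296875, 121.76438903808594), 84.5718002319336)
[ 0.24316107  0.40637289 -0.45994846]
```

View pics/top3.png

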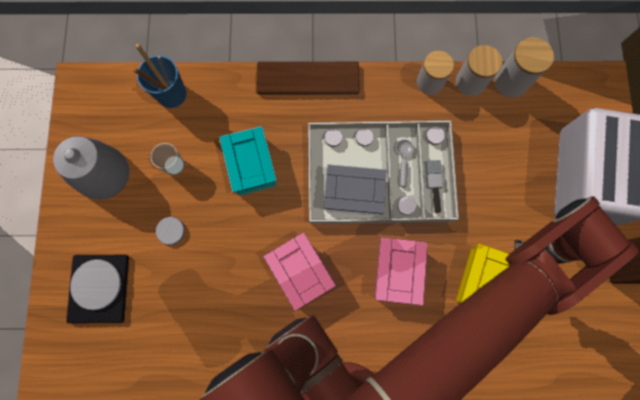

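The picture shows the grey box still at (356,189), the tins, spoon and brush unmoved, and the hand well clear. All four sides are flush.

```bash
python3 -c "
from station import ctrl
print(ctrl.finish_job())"
```

```text
the job is handed in; nothing more can be done
None
```

I pressed all four rim sides of the grey tea box in the organiser with the shut fingertips, in the order near, far, left, right. Each went down until the force rose to 12–15 N at the expected stop. The hand then moved clear, and I handed the job in at about 12 s.

- **Rim level:** in the last top-camera depth picture every side is within 0.2 mm of the middle panel. Before pressing they stood 4.3–6.3 mm above it.
- **Box and other things:** the measured lid centre shifted by about 0.4 mm. The other things looked unmoved in the picture; I did not measure them.
- **Contact:** the force reading was about zero at the end.

No check failed or disagreed.

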